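# Roll down the track underlay

## Robot

A 6-joint arm with a two-finger parallel gripper is mounted at the origin on the work surface. World frame = base frame: x ahead of the robot, y to its left, z up, the work surface at z = 0. Lengths are in m, angles in rad, forces in N, time in s.
With the tool pointing down it reaches from about 0.2 to 0.875 m from the base axis. Payload 3.4 kg.
Tool frame: the origin (TCP) lies midway between the tips of the shut fingers; the grasp point (between the pads) lies 19 mm behind it; z points along the fingers, y is the line along which they close (so a half turn about z gives the same grasp; the last joint's range is limited). The gripper opens to 94 mm and grips with 3 to 60 N. Pads are 16 mm wide; open, the fingers measure 119 mm over their backs; the gripper's body (75 mm by 177 mm) begins 78 mm behind the grasp point.
Start: joints at [1.054, 0.276, 1.505, -0, 1.361, -0.121], TCP at [0.222, 0.531, 0.205] pointing down, gripper open.
Joint ranges: [-2.89, 2.89], [-0.75, 2.08], [0.22, 2.7], [-1.18, 4.32], [0.11, 2.71], [-2.7, 2.7]. Speed limits (rad/s): [2.57, 2.57, 3.14, 3.14, 3.14, 3.14].

## Interface

Orientations are given as a unit quaternion [x, y, z, w].
In Python, from station import sense, imaging, ticket gives the robot as it stands.
- The arm moves only by the tool step_arm, never from a script. Its argument "commands" is a list of rows, each an object of numbers: "x", "y", "z": the shift along the tool's x, y, z in m; "spin": the turn about the tool's z in rad. In form: [{"x": .., "y": .., "z": .., "spin": ..}, ...]. A call has 1 to 20 rows; each row is the pose to reach, as a shift and turn from the pose commanded when the call began, along the tool's axes at that moment; what a row does not reach only later rows make up. A row lasts 1/8 s, in which the tool goes at most 62.5 mm and 10.7 degrees, less where a joint would pass 70% of its speed; a pose out of reach is approached as far as the arm can. A call with a gripper value outside its range is refused whole. "hand" is the opening, from 0 (shut) to 1 (fully open), set as the call begins (left out, the last holds). The fingers move at their own pace and stop on an object; "force" is the grip in N (left out, the last holds). Time passes only in rows, so rows that repeat a pose let the fingers close. It gives the time, the measured TCP pose, the force, the opening and the grip force at its end, in the units of the state.
- sense(): the state, without advancing time (a new reading comes with each control period).
- imaging.read_camera(name): name is "side" or "top" or "wrist"; returns a dict with "img" (384x512x3 uint8, red, green, blue), "intrinsics" (3x3 intrinsics, pixels), "origin" and "attitude" of the camera in the world. Camera axes: x right, y down, z forward; pixel columns grow to the right and rows downward; lengths in m; the calibration is good to about 2 mm. A picture is of the moment at which its call begins. There is no depth.
- ticket.sign_off(): hands the job in; it is judged then, once.
The state is a dict: "t": time; "joint_positions": joint angles; "joint_velocities": joint speeds; "joint_efforts": joint torques, N m; "eef_pos": TCP position; "eef_rot": TCP orientation; "force": force on the tool from outside, world axes, zero at the start; "wrist_torque": the same for the moment, N m; "grip_width": opening from 0.0 (shut) to 1.0 (fully open); "finger_force": force on a finger pad.
Only numpy, scipy, OpenCV 4.12 (cv2) and the standard library are available. Lean on these libraries where they do the work, as an engineer would, in place of code of your own. Each camera call takes 0.05 s, during which the arm holds its last target. There are 200 camera calls.

## Task

Bed the freshly stuck cork underlay down on the model railway board with the piece of aluminium tube lying across its bare end: lean on top of the tube with the fingers, evenly, with about 11 N of push (a good kilo), and roll it along the strip to the laid track in as many strokes as you need, without picking it up or crushing the cork. Stop it squarely on the pencil line just short of the rails without touching them, and leave it there. Leave the glue bottle, cup and wagon alone.

Things in the scene. Friction and masses are not known exactly. Their poses are not given: they have to be found in the camera images.
- roller: Aluminium tube used as a roller, 40 mm outside, 90 mm long, about 0.15 kg. Origin at its centre, y along its axis; x and z turn as it rolls. It lies loose across the strip, square within 2 degrees, 95 to 120 mm before the line, and stays where it is left. Under pressed fingers it rolls without slip, half as far as they move, so they run off its top in one stroke: lift, go back, press again.
- board: Model railway module, 340 (x) by 180 (y) mm, 50 mm high: 12 mm base, batten box under the track end, thin hardboard deck on top. Origin at the centre of its underside; x runs along the strip from the bare end to the laid track. At the track end stand a toy brick hut (x 116 to 154, y 55 to 81 mm, 30 mm above the deck) and a platform (x 68 to 162, y -80 to -52 mm, 6 mm high).
- strip: Cork strip, 215 by 70 by 3 mm, stuck on the free part of the deck from the bare end to 15 mm past the line. Origin at the centre of its underside, x along it to the track. The thin deck overhangs from x = 60 mm of the board: under the push it springs down, some 7 mm where the tube starts, hardly at the line. The cork needs over 8 N under the tube to bed in and is crushed by over 22 N.
- track: Two short pieces of small-gauge track laid side by side on cork at the supported end, 5 mm high over the cork, 100 mm long, 50 mm wide over both, fixed. They begin 20 mm past the pencil line (a tube more than 6 mm past the line would strike them). Origin on the top of the cork at the board's centre, axes as the board's.
- line (a point): Middle of the thin pencil line drawn straight across the deck and strip, on the top of the strip, 53 mm above the board's underside. x along the strip towards the track (the way to roll), y along the line, z up. With the tube resting on the line, its centre is 20 mm above this point; further back the sprung deck lets it lie a little lower.
- glue: Loose glue bottle, 38 mm in diameter, 105 mm tall, standing on the mat beside the board. Origin at the centre of its underside. Leave alone.
- cup: Loose white plastic cup, 70 mm across, 80 mm tall, on the mat beside the board. Origin at the centre of its underside. Leave alone.
- wagon: Loose model goods wagon, 74 by 20 by 31 mm, on the mat beside the board. Origin at the centre of its underside. Leave alone.
Not all that is in view belongs to the job. There is more than one size of the roller; the one meant has the size given above.

How it is judged:
On the way, in this order (a step that is already met when the one before it is completed fails the run):
1. the tube is leant on (over 8 N on the cork) and turns as it passes 90 to 72 mm before the line (contact force between roller and strip above 8 N and angular speed of roller above 0.1 rad/s and x of roller in the frame of line between -0.09 and -0.072 m), for 0.1 s.
2. the tube is leant on (over 8 N on the cork) and turns as it passes 60 to 42 mm before the line (contact force between roller and strip above 8 N and angular speed of roller above 0.1 rad/s and x of roller in the frame of line between -0.06 and -0.042 m), for 0.1 s.
3. the tube is leant on (over 8 N on the cork) and turns as it passes 30 to 12 mm before the line (contact force between roller and strip above 8 N and angular speed of roller above 0.1 rad/s and x of roller in the frame of line between -0.03 and -0.012 m), for 0.1 s.
At the end, for the whole second after the job is handed in: the tube rests on the cork with its axis over the pencil line to within 5 mm, square to the strip within 5 degrees, its middle within 15 mm of the strip's middle, at rest and let go; the rails untouched, the bystanders not shifted (x of roller in the frame of line between -0.005 and 0.005 m and y of roller in the frame of line between -0.015 and 0.015 m and z of roller in the frame of line between 0.016 and 0.024 m and angle between the y axis of roller and the y axis of line, either way round below 0.09 rad and linear speed of roller below 0.01 m/s).
It fails at once if the cork is crushed: the tube bears on it with more than 22 N (contact force between roller and strip above 22 N).
It fails at once if the tube is picked up (more than 8 mm off the strip) (z of roller in the frame of line above 0.028 m).
It fails at once if the tube or the robot strikes the laid track (contact force between any of roller, the arm, the fingers and track above 0.5 N).
It fails at once if the glue bottle, cup or wagon is shifted by more than 10 mm (distance of any of glue, cup, wagon from where it was at the start of the episode above 0.01 m).
It also fails if it takes over 72 s, if anything falls off the work surface, if the arm or the gripper's body presses on something with over 40 N, if the wrist force passes 120 N, or if a joint passes its speed limit or range.

## Working session

There is one attempt and no reset: what is moved stays moved. The work goes in short steps, Python scripts to look and compute and a tool call to move; the robot and the scene stay as the last step left them, time stands still between calls to the robot, and variables do not carry over. Pictures are saved under pics/ and viewed, at most 10 in all, crops included, and the job is handed in when it is done.

Besides the shell and the picture viewer there is one more tool, called after "Request:" as name([rows], argument=value, ...), one row to a line, values as JSON. step_arm: Moves the arm, as the interface text tells. Its arguments: {"type":"object","properties":{"commands":{"type":"array"},"hand":{"type":"number"},"force":{"type":"number"}},"required":["commands"]}

```bash
mkdir -p pics; ls; cat > h.py <<'E'
import numpy as np,cv2
from scipy.spatial.transform import Rotation as R
from station import sense,imaging,ticket
def cam(n):
    c=imaging.read_camera(n); np.savez(f'{n}.npz',**{k:np.array(v) for k,v in c.items()}); return c
def load(n): return dict(np.load(f'{n}.npz'))
def rot(c):
    a=np.array(c['attitude'],float); return a if a.shape==(3,3) else R.from_quat(a).as_matrix()
def ray(c,u,v,z):
    d=rot(c)@np.linalg.inv(c['intrinsics'])@np.array([u,v,1.]); o=np.array(c['origin']); return o+d*(z-o[2])/d[2]
def proj(c,p):
    q=c['intrinsics']@(rot(c).T@(np.array(p)-c['origin'])); return q[:2]/q[2]
E
python3 - <<'E'
from h import *
for n in('top','side'):
    c=cam(n); cv2.imwrite(f'pics/{n}0.png',c['img'][:,:,::-1]); print(n,c['origin'],c['attitude'],c['intrinsics'])
s=sense(); print({k:np.round(v,3) for k,v in s.items()})
E
```

```text
pics
top [0.26908512 0.04858694 1.08064944] [ 0.74403143 -0.65949849  0.07314656 -0.07828509] [[384.56191539   0.         254.82360774]
 [  0.         384.56191539 189.17518095]
 [  0.           0.           1.        ]]
side [-0.10935881 -0.45361126  0.90078934] [ 0.8399189  -0.38605483  0.15528026 -0.34840486] [[411.76380151   0.         252.65626881]
 [  0.         411.76380151 191.40844988]
 [  0.           0.           1.        ]]
{'t': np.float64(0.1), 'joint_positions': array([ 1.054,  0.277,  1.506, -0.   ,  1.361, -0.121]), 'joint_velocities': array([-0.   , -0.001, -0.004, -0.001, -0.   , -0.001]), 'joint_efforts': array([ 2.0000e-03, -4.0546e+01, -2.3778e+01,  7.0000e-02,  3.0000e-02,
       -0.0000e+00]), 'eef_pos': array([0.221, 0.53 , 0.205]), 'eef_rot': array([ 0.197,  0.98 , -0.001, -0.   ]), 'force': array([ 0.275, -0.   ,  0.282]), 'wrist_torque': array([0.018, 0.032, 0.029]), 'finger_force': np.float64(0.0), 'grip_width': np.float64(1.002)}
```

View pics/top0.png

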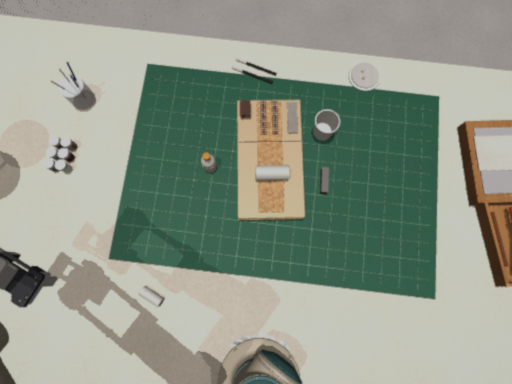

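View pics/side0.png

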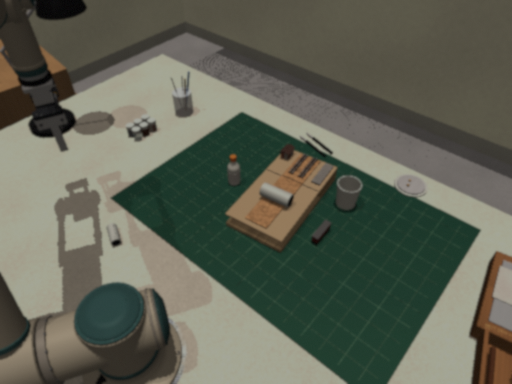

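The top view shows two tube candidates: one across the cork at (272,173), and a smaller one on the table at (151,296). The one on the strip fits the description. The pencil line is at about row 141, the glue at (208,162), the cup at (326,125) and the wagon at (325,180). I'll confirm with an enlarged crop and measure.

```bash
python3 - <<'E'
from h import *
c=load('top'); im=c['img'][:,:,::-1]
a=cv2.resize(im[95:225,230:330],None,fx=4.5,fy=4.5,interpolation=cv2.INTER_CUBIC)
b=cv2.resize(im[280:315,135:170],(200,200),interpolation=cv2.INTER_CUBIC)
o=np.zeros((585,660,3),np.uint8); o[:a.shape[0],:450]=a[:585]; o[:200,455:655]=b; cv2.imwrite('pics/crop1.png',o)
g=[ray(c,u,v,.07)[:2] for u,v in((256,173),(289,173))]; print('len',np.linalg.norm(g[0]-g[1]))
g=[ray(c,u,v,.012)[:2] for u,v in((140,290),(162,302))]; print('decoy',np.linalg.norm(g[0]-g[1]))
E
```

```text
len 0.08963402738202707
decoy 0.0680916841885624
```

View pics/crop1.png

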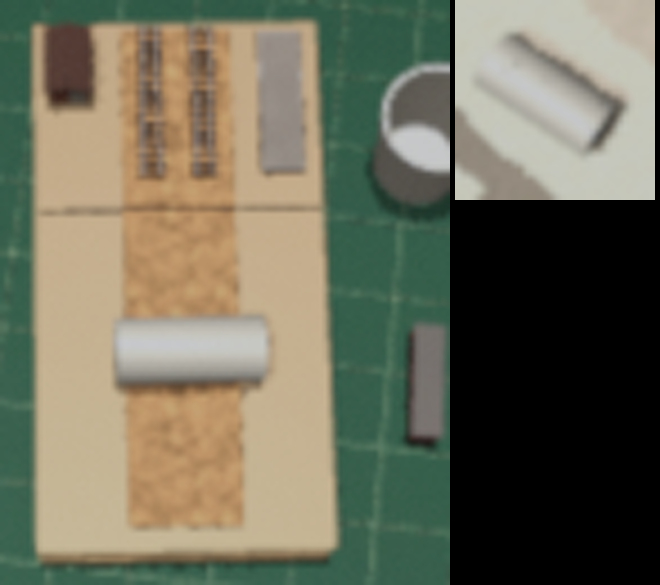

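The crop confirms the tube on the strip: crop (192,350), measuring about 90 mm. The decoy measures about 68 mm. The line is at crop row ~210 and the rails end at row ~177. Next I'll measure the coarse poses.

```bash
cat >> h.py <<'E'
def tomove(tgt,yaw):
    "shift in tool axes and spin to bring TCP to tgt with tool x along world yaw (mod pi)"
    s=sense(); M=R.from_quat(s['eef_rot']).as_matrix(); d=M.T@(np.array(tgt)-s['eef_pos'])
    cur=np.arctan2(M[1,0],M[0,0]); e=(yaw-cur+np.pi/2)%np.pi-np.pi/2
    return np.round(d,4),round(-e,4),cur
E
python3 - <<'E'
from h import *
c=load('top')
px=lambda x,y:((x+.5)/4.5-.5+230,(y+.5)/4.5-.5+95)
L=[ray(c,*px(*p),.053) for p in((40,212),(320,208))]
T=[ray(c,*px(*p),.07) for p in((117,352),(268,350))]
S=[ray(c,*px(*p),.053) for p in((186,525),(180,190))]
m=(L[0]+L[1])/2; print('line',L,m); print('tube',T,(T[0]+T[1])/2); print('strip mid',S)
d=S[1]-S[0]; print('yaw strip',np.arctan2(d[1],d[0]))
e=L[0]-L[1]; yaw=np.arctan2(-e[0],e[1]); print('yaw line',yaw)
t=(T[0]+T[1])/2
print(tomove([t[0]+.02,t[1],.22],yaw))
E
```

```text
line [array([0.62213721, 0.13146889, 0.053     ]), array([ 0.64599332, -0.04195694,  0.053     ])] [0.63406526 0.04475598 0.053     ]
tube [array([0.53382803, 0.07258892, 0.07      ]), array([ 0.54608814, -0.01776863,  0.07      ])] [0.53995808 0.02741014 0.07      ]
strip mid [array([0.43674756, 0.01909864, 0.053     ]), array([0.64715768, 0.04628681, 0.053     ])]
yaw strip 0.1285030770956387
yaw line 0.13670007182944174
(array([-0.5062, -0.3333, -0.0148]), np.float64(-0.5325), np.float64(2.7457746806653613))
```

Request:
step_arm([
  {"x": -0.05, "y": -0.033, "z": -0.02, "spin": -0.05},
  {"x": -0.1, "y": -0.066, "z": -0.04, "spin": -0.1},
  {"x": -0.15, "y": -0.1, "z": -0.05, "spin": -0.15},
  {"x": -0.2, "y": -0.133, "z": -0.05, "spin": -0.2},
  {"x": -0.25, "y": -0.165, "z": -0.05, "spin": -0.27},
  {"x": -0.3, "y": -0.2, "z": -0.05, "spin": -0.33},
  {"x": -0.35, "y": -0.23, "z": -0.05, "spin": -0.4},
  {"x": -0.4, "y": -0.265, "z": -0.05, "spin": -0.45},
  {"x": -0.45, "y": -0.3, "z": -0.05, "spin": -0.5},
  {"x": -0.48, "y": -0.32, "z": -0.05, "spin": -0.53},
  {"x": -0.506, "y": -0.333, "z": -0.05, "spin": -0.533},
  {"x": -0.506, "y": -0.333, "z": -0.05, "spin": -0.533},
  {"x": -0.506, "y": -0.333, "z": -0.05, "spin": -0.533},
], hand=0.45)

```text
t: 1.72
eef_pos: [0.5593, 0.0289, 0.2551]
eef_rot: [-0.069, 0.998, 0.0, -0.001]
force: [0.2, 1.1, 1.1]
grip_width: 0.448
finger_force: 0.0
```

```bash
python3 - <<'E'
from h import *
c=cam('wrist'); cv2.imwrite('pics/w1.png',c['img'][:,:,::-1]); print(c['origin'],rot(c)); 
s=sense(); print({k:np.round(s[k],3) for k in('t','eef_pos','force','grip_width','joint_positions')}, R.from_quat(s['eef_rot']).as_matrix().round(4))
E
```

```text
[0.4752237  0.0174584  0.43344756] [[-1.36937328e-01  9.48764276e-01  2.84770990e-01]
 [ 9.90579701e-01  1.31202624e-01  3.92138788e-02]
 [-1.57973769e-04  2.87458206e-01 -9.57793169e-01]]
{'t': np.float64(1.775), 'eef_pos': array([0.559, 0.029, 0.255]), 'force': array([ 0.026, -0.378, -0.132]), 'grip_width': np.float64(0.45), 'joint_positions': array([-7.300e-02,  2.300e-01,  1.446e+00,  1.000e-03,  1.467e+00,
       -1.781e+00])} [[-9.905e-01 -1.375e-01 -1.000e-03]
 [-1.375e-01  9.905e-01  7.000e-04]
 [ 9.000e-04  8.000e-04 -1.000e+00]]
```

View pics/w1.png

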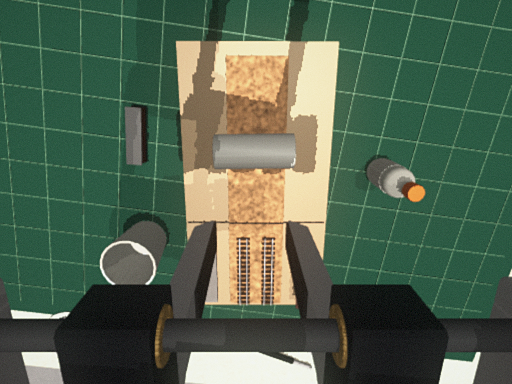

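The wrist view shows the tube spanning cols 214–294 and rows 133–169, and the pencil line at row ~221, cols 188–324. The fingers straddle it and run parallel to it. I'll measure these by mask.

```bash
cat >> h.py <<'E'
def measure(c,z=.071,win=(185,325,110,235)):
    """tube axis (point, yaw of normal) and pencil line, from the wrist picture"""
    im=c['img']; hsv=cv2.cvtColor(im,cv2.COLOR_RGB2HSV); u0,u1,v0,v1=win
    m=((hsv[...,1]<50)&(hsv[...,2]>60)).astype(np.uint8); k=np.zeros_like(m); k[v0:v1,u0:u1]=1
    m=cv2.morphologyEx(m*k,cv2.MORPH_OPEN,np.ones((5,5)))
    n,l,st,_=cv2.connectedComponentsWithStats(m); i=1+np.argmax(st[1:,4]); b=st[i]
    o=np.array(c['origin']); P=[]
    for u in range(b[0]+6,b[0]+b[2]-6):
        r=np.where(l[:,u]==i)[0]; d=[ray(c,u,v,0)-o for v in(r[0]-.5,r[-1]+.5)]
        d=sum(x/np.linalg.norm(x) for x in d); P.append(o+d*(z-o[2])/d[2])
    P=np.array(P); f=np.polyfit(P[:,1],P[:,0],1)
    e=[ray(c,u,b[1]+b[3]/2,z)[:2] for u in(b[0]-.5,b[0]+b[2]-.5)]
    return b,(e[0]+e[1])/2,-f[0],np.polyval(f,(e[0]+e[1])[1]/2),np.linalg.norm(e[0]-e[1])
def line(c,cols=((190,220),(292,322)),rows=(214,229)):
    g=cv2.cvtColor(c['img'],cv2.COLOR_RGB2GRAY).astype(float); P=[]
    for a,b in cols:
        for u in range(a,b):
            s=g[rows[0]:rows[1],u]; w=np.clip(np.median(s)-s-10,0,None)
            if w.sum()>15: P.append(ray(c,u,rows[0]+(w*np.arange(len(w))).sum()/w.sum(),.053 if 227<u<286 else .05))
    P=np.array(P); f=np.polyfit(P[:,1],P[:,0],1); r=P[:,0]-np.polyval(f,P[:,1]); P=P[abs(r)<2*r.std()+1e-4]
    f=np.polyfit(P[:,1],P[:,0],1); return f,len(P),r.std()
def strip_edges(c,rows):
    hsv=cv2.cvtColor(c['img'],cv2.COLOR_RGB2HSV); return hsv[rows]
E
python3 - <<'E'
from h import *
c=load('wrist'); print(measure(c)); f,n,s=line(c); print('line slope yaw',-f[0],'x at y=.045',np.polyval(f,.045),n,s)
hsv=cv2.cvtColor(c['img'],cv2.COLOR_RGB2HSV)
for v in(185,200,210): print(v,list(hsv[v,222:232,1]),list(hsv[v,280:292,1]))
E
```

```text
(array([ 213,  134,   83,   35, 2760], dtype=int32), array([0.54041819, 0.03021184]), np.float64(0.1523568425433739), np.float64(0.5397229566726747), np.float64(0.09542239212242468))
line slope yaw 0.14775601011722944 x at y=.045 0.6387107981600938 59 0.0022741656767314698
185 [np.uint8(82), np.uint8(82), np.uint8(79), np.uint8(86), np.uint8(81), np.uint8(81), np.uint8(115), np.uint8(131), np.uint8(133), np.uint8(129)] [np.uint8(116), np.uint8(122), np.uint8(120), np.uint8(112), np.uint8(91), np.uint8(67), np.uint8(64), np.uint8(66), np.uint8(66), np.uint8(67), np.uint8(64), np.uint8(66)]
200 [np.uint8(86), np.uint8(86), np.uint8(82), np.uint8(88), np.uint8(84), np.uint8(81), np.uint8(108), np.uint8(128), np.uint8(128), np.uint8(125)] [np.uint8(120), np.uint8(128), np.uint8(134), np.uint8(129), np.uint8(81), np.uint8(72), np.uint8(72), np.uint8(68), np.uint8(67), np.uint8(71), np.uint8(68), np.uint8(69)]
210 [np.uint8(84), np.uint8(90), np.uint8(87), np.uint8(88), np.uint8(82), np.uint8(84), np.uint8(103), np.uint8(125), np.uint8(128), np.uint8(129)] [np.uint8(108), np.uint8(114), np.uint8(124), np.uint8(115), np.uint8(79), np.uint8(69), np.uint8(70), np.uint8(68), np.uint8(72), np.uint8(70), np.uint8(75), np.uint8(72)]
```

```bash
python3 - <<'E'
from h import *
c=load('wrist'); g=cv2.cvtColor(c['img'],cv2.COLOR_RGB2GRAY).astype(float)
us=list(range(192,226,3))+list(range(286,322,3)); vs=[]
for u in us:
    s=g[216:227,u]; vs.append(216+np.argmin(s))
print(list(zip(us,vs)))
for u in(195,222,290,315): print(u,g[216:227,u].round())
for u,v in((200,221.5),(312,221.5)): print(ray(c,u,v,.05))
a=ray(c,256.7,210,.053);b=ray(c,257.3,185,.053); print('strip mid',a,b)
E
```

```text
[(192, np.int64(222)), (195, np.int64(222)), (198, np.int64(226)), (201, np.int64(222)), (204, np.int64(221)), (207, np.int64(222)), (210, np.int64(222)), (213, np.int64(226)), (216, np.int64(222)), (219, np.int64(222)), (222, np.int64(222)), (225, np.int64(221)), (286, np.int64(222)), (289, np.int64(226)), (292, np.int64(224)), (295, np.int64(226)), (298, np.int64(223)), (301, np.int64(226)), (304, np.int64(226)), (307, np.int64(222)), (310, np.int64(222)), (313, np.int64(222)), (316, np.int64(222)), (319, np.int64(222))]
195 [193. 195. 192. 195. 206. 125. 101. 176. 200. 188. 132.]
222 [198. 201. 197. 202. 202. 138.  66. 172. 201. 197. 200.]
290 [223. 224. 220. 225. 174. 102.  87.  91.  96.  88.  85.]
315 [221. 220. 219. 224. 221. 168.  98. 190. 222. 219. 218.]
[ 0.64479442 -0.02569347  0.05      ]
[0.62485901 0.11844473 0.05      ]
strip mid [0.61779282 0.04479423 0.053     ] [0.58481304 0.04080832 0.053     ]
```

The line middle is at about (0.635, 0.0465) with yaw 0.137. The tube axis sits about 97 mm before the line, 3 mm off the middle. I'll go down to just above it, with the fingers 6 mm behind its crest.

Request:
step_arm([
  {"x": 0.01, "y": 0.002, "z": 0.03},
  {"x": 0.025, "y": 0.004, "z": 0.07},
  {"x": 0.025, "y": 0.004, "z": 0.11},
  {"x": 0.025, "y": 0.004, "z": 0.14},
  {"x": 0.025, "y": 0.004, "z": 0.153},
  {"x": 0.025, "y": 0.004, "z": 0.158},
  {"x": 0.025, "y": 0.004, "z": 0.158},
])

```text
validation failed for argument at $.co...
```

```bash
python3 - <<'E'
from h import *
c=cam('wrist'); s=cam('side')
a=cv2.resize(c['img'][60:360,130:400],None,fx=1.4,fy=1.4); b=cv2.resize(s['img'][130:260,210:360],(378,420),interpolation=cv2.INTER_CUBIC)
cv2.imwrite('pics/w2.png',np.hstack([a,b[:,:]])[:,:,::-1]); s=sense(); print(s['force'],s['eef_pos'])
E
```

```text
[ 0.86748675 -0.02684697  0.60974174] [0.55943269 0.0292942  0.25564529]
```

View pics/w2.png

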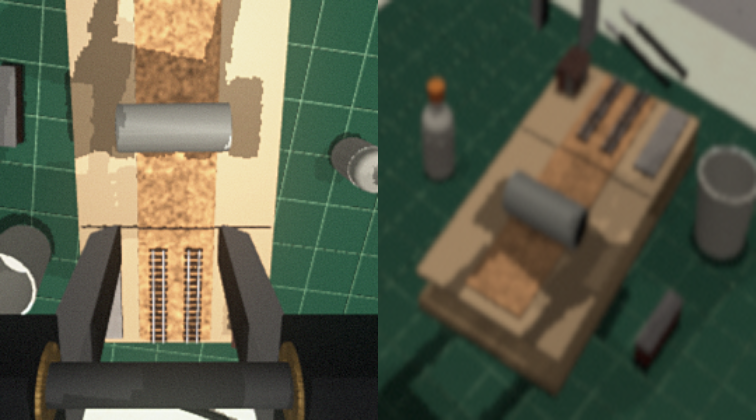

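The move was refused, probably because every row needs spin, so the picture shows the scene unchanged. I'll send it again with spin included.

Request:
step_arm([
  {"x": 0.01, "y": 0.002, "z": 0.03, "spin": 0},
  {"x": 0.025, "y": 0.004, "z": 0.07, "spin": 0},
  {"x": 0.025, "y": 0.004, "z": 0.11, "spin": 0},
  {"x": 0.025, "y": 0.004, "z": 0.14, "spin": 0},
  {"x": 0.025, "y": 0.004, "z": 0.153, "spin": 0},
  {"x": 0.025, "y": 0.004, "z": 0.158, "spin": 0},
  {"x": 0.025, "y": 0.004, "z": 0.158, "spin": 0},
])

```text
t: 2.75
eef_pos: [0.5355, 0.0289, 0.0982]
eef_rot: [-0.069, 0.998, -0.0, 0.001]
force: [-1.1, 0.1, -1.4]
grip_width: 0.452
finger_force: 0.0
```

Request:
step_arm([
  {"x": 0.002, "y": 0, "z": 0.003, "spin": 0},
  {"x": 0.002, "y": 0, "z": 0.006, "spin": 0},
  {"x": 0.002, "y": 0, "z": 0.008, "spin": 0},
  {"x": 0.002, "y": 0, "z": 0.008, "spin": 0},
  {"x": 0.002, "y": 0, "z": 0.008, "spin": 0},
])

```text
t: 3.38
eef_pos: [0.5344, 0.0285, 0.0912]
eef_rot: [-0.068, 0.998, -0.0, 0.002]
force: [-1.1, 1.0, 7.7]
grip_width: 0.451
finger_force: 3.9
```

Request:
step_arm([
  {"x": 0, "y": 0, "z": 0.001, "spin": 0},
  {"x": 0, "y": 0, "z": 0.002, "spin": 0},
  {"x": 0, "y": 0, "z": 0.002, "spin": 0},
  {"x": 0, "y": 0, "z": 0.002, "spin": 0},
])

```text
t: 3.88
eef_pos: [0.5349, 0.0286, 0.0897]
eef_rot: [-0.068, 0.998, -0.0, 0.003]
force: [-1.3, 0.8, 10.2]
grip_width: 0.454
finger_force: 5.3
```

```bash
python3 - <<'E'
from h import *
for i in range(5):
    s=sense(); print(s['force'].round(2) if hasattr(s['force'],'round') else s['force'],np.round(s['eef_pos'],4),s['finger_force']); imaging.read_camera('top')
E
```

```text
[-1.29  0.76 10.25] [0.5349 0.0286 0.0897] 5.254009366035461
[-1.31  0.43 10.11] [0.5349 0.0286 0.0897] 5.249197594821453
[-0.27 -0.31 10.93] [0.5349 0.0286 0.0897] 5.246014930307865
[-0.36 -0.23  9.8 ] [0.5349 0.0286 0.0898] 5.24523351341486
[ 0.9   0.16 10.67] [0.5349 0.0286 0.0898] 5.243212021887302
```

The finger force reads 5.25 N per finger, so 10.5 N in total, with a clean signal. I'll start the first stroke, rising as the deck stiffens.

Request:
step_arm([
  {"x": -0.002, "y": 0, "z": -0.0001, "spin": 0},
  {"x": -0.004, "y": 0, "z": -0.0002, "spin": 0},
  {"x": -0.006, "y": 0, "z": -0.0004, "spin": 0},
  {"x": -0.008, "y": 0, "z": -0.0005, "spin": 0},
  {"x": -0.01, "y": 0, "z": -0.0007, "spin": 0},
  {"x": -0.012, "y": 0, "z": -0.0008, "spin": 0},
  {"x": -0.014, "y": 0, "z": -0.001, "spin": 0},
  {"x": -0.016, "y": 0, "z": -0.0011, "spin": 0},
  {"x": -0.018, "y": 0, "z": -0.0013, "spin": 0},
  {"x": -0.02, "y": 0, "z": -0.0014, "spin": 0},
])

```text
t: 5.38
eef_pos: [0.5545, 0.0315, 0.0911]
eef_rot: [-0.068, 0.998, 0.0, 0.002]
force: [-1.4, 1.3, 10.0]
grip_width: 0.453
finger_force: 5.0
```

```bash
python3 - <<'E'
from h import *
s=sense(); print(np.round(s['force'],2),np.round(s['eef_pos'],4),s['finger_force'])
c=cam('wrist'); cv2.imwrite('pics/w3.png',c['img'][:,:,::-1])
E
```

```text
[-1.35  1.26 10.03] [0.5545 0.0315 0.0911] 4.979334734380245
```

View pics/w3.png

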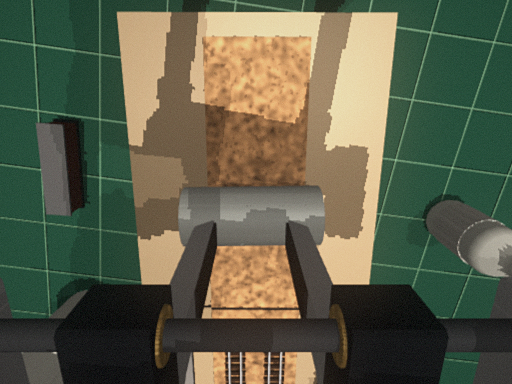

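The pressed tube (rows 187–245, cols 179–323) stays square and centred between the fingers, with the line at row ~307. I'll compute how far it is to the line.

```bash
cat >> h.py <<'E'
def gap(c,vt,vb,vl,u=255,z=.070,zl=.053):
    o=np.array(c['origin']); d=[ray(c,u,v,0)-o for v in(vt,vb)]; d=sum(x/np.linalg.norm(x) for x in d); p=o+d*(z-o[2])/d[2]
    q=ray(c,u,vl,zl); n=np.array([np.cos(.137),np.sin(.137),0]); return p.round(4),q.round(4),((p-q)@n).round(4)
E
python3 - <<'E'
from h import *
c=load('wrist'); g=cv2.cvtColor(c['img'],cv2.COLOR_RGB2GRAY).astype(int); hsv=cv2.cvtColor(c['img'],cv2.COLOR_RGB2HSV)
for u in(235,250,265):
    print(u,'top',hsv[182:192,u,1],'bot',hsv[238:250,u,1],'line',302+np.argmin(g[302:312,u]))
print(gap(c,186.5,244.5,307.5,z=.067),gap(c,186.5,244.5,307.5,z=.071))
E
```

```text
235 top [139 129 135 127  74  40  28  23  33  24] bot [ 28  29  24  24  32  19  17  73 124 125 124 129] line 308
250 top [138 138 140 139  68  33  29  27  22  19] bot [ 29  26  32  23  24  26  16  92 122 127 136 129] line 308
265 top [130 126 142 125  68  17  15  32  16  25] bot [ 28  29  29  23  25  18  19  87 119 132 131 135] line 308
(array([0.5503, 0.034 , 0.067 ]), array([0.6347, 0.0462, 0.053 ]), np.float64(-0.0853)) (array([0.5487, 0.0338, 0.071 ]), array([0.6347, 0.0462, 0.053 ]), np.float64(-0.0869))
```

Request:
step_arm([
  {"x": 0, "y": 0, "z": -0.004, "spin": 0},
  {"x": 0, "y": 0, "z": -0.008, "spin": 0},
  {"x": 0, "y": 0, "z": -0.013, "spin": 0},
  {"x": 0.005, "y": 0, "z": -0.014, "spin": 0},
  {"x": 0.0105, "y": 0, "z": -0.014, "spin": 0},
  {"x": 0.0105, "y": 0, "z": -0.01, "spin": 0},
  {"x": 0.0105, "y": 0, "z": -0.006, "spin": 0},
  {"x": 0.0105, "y": 0, "z": -0.003, "spin": 0},
  {"x": 0.0105, "y": 0, "z": -0.001, "spin": 0},
  {"x": 0.0105, "y": 0, "z": 0.0, "spin": 0},
  {"x": 0.0105, "y": 0, "z": 0.0, "spin": 0},
])

```text
t: 6.8
eef_pos: [0.5442, 0.0301, 0.0907]
eef_rot: [-0.068, 0.998, 0.0, 0.002]
force: [-0.4, 0.3, 11.0]
grip_width: 0.449
finger_force: 5.4
```

Request:
step_arm([
  {"x": -0.002, "y": 0, "z": -0.0001, "spin": 0},
  {"x": -0.004, "y": 0, "z": -0.0002, "spin": 0},
  {"x": -0.006, "y": 0, "z": -0.0003, "spin": 0},
  {"x": -0.008, "y": 0, "z": -0.0004, "spin": 0},
  {"x": -0.01, "y": 0, "z": -0.0005, "spin": 0},
  {"x": -0.012, "y": 0, "z": -0.0006, "spin": 0},
  {"x": -0.014, "y": 0, "z": -0.0007, "spin": 0},
  {"x": -0.016, "y": 0, "z": -0.0008, "spin": 0},
  {"x": -0.018, "y": 0, "z": -0.0009, "spin": 0},
  {"x": -0.02, "y": 0, "z": -0.001, "spin": 0},
  {"x": -0.022, "y": 0, "z": -0.0011, "spin": 0},
  {"x": -0.024, "y": 0, "z": -0.0012, "spin": 0},
])

```text
t: 8.3
eef_pos: [0.5679, 0.0336, 0.092]
eef_rot: [-0.068, 0.998, 0.0, 0.002]
force: [-0.3, 2.2, 11.2]
grip_width: 0.45
finger_force: 5.2
```

Request:
step_arm([
  {"x": 0, "y": 0, "z": -0.003, "spin": 0},
  {"x": 0, "y": 0, "z": -0.006, "spin": 0},
  {"x": 0, "y": 0, "z": -0.011, "spin": 0},
  {"x": 0.006, "y": 0, "z": -0.012, "spin": 0},
  {"x": 0.012, "y": 0, "z": -0.012, "spin": 0},
  {"x": 0.012, "y": 0, "z": -0.008, "spin": 0},
  {"x": 0.012, "y": 0, "z": -0.004, "spin": 0},
  {"x": 0.012, "y": 0, "z": -0.002, "spin": 0},
  {"x": 0.012, "y": 0, "z": -0.001, "spin": 0},
  {"x": 0.012, "y": 0, "z": 0.0, "spin": 0},
  {"x": 0.012, "y": 0, "z": 0.0, "spin": 0},
])

```text
t: 9.68
eef_pos: [0.5561, 0.0317, 0.092]
eef_rot: [-0.068, 0.998, 0.0, 0.002]
force: [-0.6, 0.9, 9.9]
grip_width: 0.447
finger_force: 5.3
```

```bash
cat > m.py <<'E'
from h import *
s=sense(); c=cam('wrist'); g=cv2.cvtColor(c['img'],cv2.COLOR_RGB2GRAY).astype(int); S=cv2.cvtColor(c['img'],cv2.COLOR_RGB2HSV)[...,1].astype(int)
e=np.array(s['eef_pos']); n=np.array([np.cos(.137),np.sin(.137)]); print('t',s['t'],'finger',((e[:2]-[.6350,.0465])@n).round(4),'z',e[2].round(4),'F',2*s['finger_force'])
for u in(225,240,255,270,282):
    lo=(S[100:300,u]<55); r=100+np.where(lo)[0]; 
    k=np.split(r,np.where(np.diff(r)>2)[0]+1); k=max(k,key=len); b=k[-1]; vl=b+2+np.argmin(g[b+2:340,u]) if 0 else 0
    print(u,k[0]-.5,b+.5, 'tube x',[((gap(c,k[0]-.5,b+.5,300,u=u,z=z)[0][:2]-[.635,.0465])@n).round(4) for z in(.069,.073)])
E
python3 m.py
```

```text
t 9.675 finger -0.0801 z 0.092 F 10.522780492901802
225 202.5 260.5 tube x [np.float64(-0.0726), np.float64(-0.0745)]
240 202.5 260.5 tube x [np.float64(-0.0726), np.float64(-0.0745)]
255 201.5 260.5 tube x [np.float64(-0.073), np.float64(-0.0749)]
270 201.5 260.5 tube x [np.float64(-0.0731), np.float64(-0.0749)]
282 201.5 259.5 tube x [np.float64(-0.0735), np.float64(-0.0752)]
```

Request:
step_arm([
  {"x": -0.002, "y": 0, "z": -0.0001, "spin": 0},
  {"x": -0.004, "y": 0, "z": -0.0001, "spin": 0},
  {"x": -0.006, "y": 0, "z": -0.0002, "spin": 0},
  {"x": -0.008, "y": 0, "z": -0.0003, "spin": 0},
  {"x": -0.01, "y": 0, "z": -0.0004, "spin": 0},
  {"x": -0.012, "y": 0, "z": -0.0004, "spin": 0},
  {"x": -0.014, "y": 0, "z": -0.0005, "spin": 0},
  {"x": -0.016, "y": 0, "z": -0.0006, "spin": 0},
  {"x": -0.018, "y": 0, "z": -0.0006, "spin": 0},
  {"x": -0.02, "y": 0, "z": -0.0007, "spin": 0},
  {"x": -0.022, "y": 0, "z": -0.0008, "spin": 0},
  {"x": -0.024, "y": 0, "z": -0.0009, "spin": 0},
])

```text
t: 11.22
eef_pos: [0.5799, 0.0353, 0.093]
eef_rot: [-0.068, 0.998, 0.0, 0.002]
force: [-1.1, 2.2, 10.1]
grip_width: 0.447
finger_force: 5.3
```

Request:
step_arm([
  {"x": 0, "y": 0, "z": -0.003, "spin": 0},
  {"x": 0, "y": 0, "z": -0.006, "spin": 0},
  {"x": 0, "y": 0, "z": -0.01, "spin": 0},
  {"x": 0.006, "y": 0, "z": -0.01, "spin": 0},
  {"x": 0.012, "y": 0, "z": -0.01, "spin": 0},
  {"x": 0.012, "y": 0, "z": -0.007, "spin": 0},
  {"x": 0.012, "y": 0, "z": -0.004, "spin": 0},
  {"x": 0.012, "y": 0, "z": -0.002, "spin": 0},
  {"x": 0.012, "y": 0, "z": -0.001, "spin": 0},
  {"x": 0.012, "y": 0, "z": 0.0, "spin": 0},
  {"x": 0.012, "y": 0, "z": 0.0, "spin": 0},
])

```text
t: 12.6
eef_pos: [0.5681, 0.0333, 0.093]
eef_rot: [-0.068, 0.998, 0.0, 0.002]
force: [-1.0, -0.1, 10.2]
grip_width: 0.451
finger_force: 5.2
```

```bash
python3 m.py
```

```text
t 12.6 finger -0.0681 z 0.093 F 10.310452803969383
225 203.5 261.5 tube x [np.float64(-0.0594), np.float64(-0.0613)]
240 202.5 260.5 tube x [np.float64(-0.0601), np.float64(-0.062)]
255 203.5 260.5 tube x [np.float64(-0.0598), np.float64(-0.0616)]
270 202.5 260.5 tube x [np.float64(-0.0602), np.float64(-0.062)]
282 202.5 260.5 tube x [np.float64(-0.0601), np.float64(-0.062)]
```

Request:
step_arm([
  {"x": -0.002, "y": 0, "z": 0.0001, "spin": 0},
  {"x": -0.004, "y": 0, "z": 0.0, "spin": 0},
  {"x": -0.006, "y": 0, "z": 0.0, "spin": 0},
  {"x": -0.008, "y": 0, "z": -0.0001, "spin": 0},
  {"x": -0.01, "y": 0, "z": -0.0001, "spin": 0},
  {"x": -0.012, "y": 0, "z": -0.0002, "spin": 0},
  {"x": -0.014, "y": 0, "z": -0.0003, "spin": 0},
  {"x": -0.016, "y": 0, "z": -0.0003, "spin": 0},
  {"x": -0.018, "y": 0, "z": -0.0004, "spin": 0},
  {"x": -0.02, "y": 0, "z": -0.0004, "spin": 0},
  {"x": -0.022, "y": 0, "z": -0.0005, "spin": 0},
  {"x": -0.024, "y": 0, "z": -0.0005, "spin": 0},
])

```text
t: 14.15
eef_pos: [0.5919, 0.0369, 0.0938]
eef_rot: [-0.068, 0.998, 0.0, 0.002]
force: [-0.1, 2.2, 10.7]
grip_width: 0.448
finger_force: 5.5
```

Request:
step_arm([
  {"x": 0, "y": 0, "z": -0.003, "spin": 0},
  {"x": 0, "y": 0, "z": -0.006, "spin": 0},
  {"x": 0, "y": 0, "z": -0.009, "spin": 0},
  {"x": 0.006, "y": 0, "z": -0.009, "spin": 0},
  {"x": 0.011, "y": 0, "z": -0.009, "spin": 0},
  {"x": 0.011, "y": 0, "z": -0.007, "spin": 0},
  {"x": 0.011, "y": 0, "z": -0.004, "spin": 0},
  {"x": 0.011, "y": 0, "z": -0.002, "spin": 0},
  {"x": 0.011, "y": 0, "z": -0.001, "spin": 0},
  {"x": 0.011, "y": 0, "z": 0.0, "spin": 0},
  {"x": 0.011, "y": 0, "z": 0.0, "spin": 0},
])

```text
t: 15.52
eef_pos: [0.5812, 0.0351, 0.0938]
eef_rot: [-0.069, 0.998, 0.0, 0.003]
force: [-0.1, 0.4, 10.9]
grip_width: 0.45
finger_force: 5.4
```

```bash
python3 m.py
```

```text
t 15.525 finger -0.0549 z 0.0938 F 10.78169770538807
225 202.5 260.5 tube x [np.float64(-0.0465), np.float64(-0.0484)]
240 201.5 259.5 tube x [np.float64(-0.0473), np.float64(-0.0491)]
255 201.5 259.5 tube x [np.float64(-0.0473), np.float64(-0.0491)]
270 201.5 259.5 tube x [np.float64(-0.0472), np.float64(-0.0491)]
282 201.5 258.5 tube x [np.float64(-0.0476), np.float64(-0.0495)]
```

Request:
step_arm([
  {"x": -0.002, "y": 0, "z": 0.0, "spin": 0},
  {"x": -0.004, "y": 0, "z": -0.0001, "spin": 0},
  {"x": -0.006, "y": 0, "z": -0.0001, "spin": 0},
  {"x": -0.008, "y": 0, "z": -0.0002, "spin": 0},
  {"x": -0.01, "y": 0, "z": -0.0002, "spin": 0},
  {"x": -0.012, "y": 0, "z": -0.0002, "spin": 0},
  {"x": -0.014, "y": 0, "z": -0.0002, "spin": 0},
  {"x": -0.016, "y": 0, "z": -0.0003, "spin": 0},
  {"x": -0.018, "y": 0, "z": -0.0003, "spin": 0},
  {"x": -0.02, "y": 0, "z": -0.0003, "spin": 0},
  {"x": -0.022, "y": 0, "z": -0.0004, "spin": 0},
  {"x": -0.024, "y": 0, "z": -0.0004, "spin": 0},
])

```text
t: 17.08
eef_pos: [0.605, 0.0387, 0.0945]
eef_rot: [-0.068, 0.998, 0.0, 0.003]
force: [-1.7, 1.3, 12.1]
grip_width: 0.449
finger_force: 5.8
```

Request:
step_arm([
  {"x": 0, "y": 0, "z": -0.003, "spin": 0},
  {"x": 0, "y": 0, "z": -0.006, "spin": 0},
  {"x": 0, "y": 0, "z": -0.008, "spin": 0},
  {"x": 0.006, "y": 0, "z": -0.008, "spin": 0},
  {"x": 0.012, "y": 0, "z": -0.008, "spin": 0},
  {"x": 0.012, "y": 0, "z": -0.006, "spin": 0},
  {"x": 0.012, "y": 0, "z": -0.004, "spin": 0},
  {"x": 0.012, "y": 0, "z": -0.002, "spin": 0},
  {"x": 0.012, "y": 0, "z": -0.001, "spin": 0},
  {"x": 0.012, "y": 0, "z": 0.0, "spin": 0},
  {"x": 0.012, "y": 0, "z": 0.0, "spin": 0},
])

```text
t: 18.45
eef_pos: [0.5932, 0.0368, 0.0944]
eef_rot: [-0.069, 0.998, 0.0, 0.003]
force: [-0.4, 1.5, 10.7]
grip_width: 0.449
finger_force: 5.5
```

```bash
python3 m.py
```

```text
t 18.45 finger -0.0427 z 0.0944 F 11.082929223775864
225 202.5 262.5 tube x [np.float64(-0.0333), np.float64(-0.0352)]
240 202.5 260.5 tube x [np.float64(-0.0341), np.float64(-0.0359)]
255 202.5 260.5 tube x [np.float64(-0.034), np.float64(-0.0358)]
270 202.5 260.5 tube x [np.float64(-0.034), np.float64(-0.0359)]
282 201.5 260.5 tube x [np.float64(-0.0345), np.float64(-0.0362)]
```

Request:
step_arm([
  {"x": -0.002, "y": 0, "z": 0.0, "spin": 0},
  {"x": -0.004, "y": 0, "z": -0.0001, "spin": 0},
  {"x": -0.006, "y": 0, "z": -0.0001, "spin": 0},
  {"x": -0.008, "y": 0, "z": -0.0001, "spin": 0},
  {"x": -0.01, "y": 0, "z": -0.0001, "spin": 0},
  {"x": -0.012, "y": 0, "z": -0.0002, "spin": 0},
  {"x": -0.014, "y": 0, "z": -0.0002, "spin": 0},
  {"x": -0.016, "y": 0, "z": -0.0002, "spin": 0},
  {"x": -0.018, "y": 0, "z": -0.0003, "spin": 0},
  {"x": -0.02, "y": 0, "z": -0.0003, "spin": 0},
  {"x": -0.022, "y": 0, "z": -0.0003, "spin": 0},
  {"x": -0.024, "y": 0, "z": -0.0003, "spin": 0},
])

```text
t: 20.0
eef_pos: [0.617, 0.0404, 0.0951]
eef_rot: [-0.068, 0.998, 0.0, 0.003]
force: [-0.6, 1.2, 12.1]
grip_width: 0.451
finger_force: 6.0
```

Request:
step_arm([
  {"x": 0, "y": 0, "z": -0.003, "spin": 0},
  {"x": 0, "y": 0, "z": -0.006, "spin": 0},
  {"x": 0, "y": 0, "z": -0.008, "spin": 0},
  {"x": 0.006, "y": 0, "z": -0.008, "spin": 0},
  {"x": 0.011, "y": 0, "z": -0.008, "spin": 0},
  {"x": 0.011, "y": 0, "z": -0.006, "spin": 0},
  {"x": 0.011, "y": 0, "z": -0.004, "spin": 0},
  {"x": 0.011, "y": 0, "z": -0.002, "spin": 0},
  {"x": 0.011, "y": 0, "z": -0.001, "spin": 0},
  {"x": 0.011, "y": 0, "z": 0.0, "spin": 0},
  {"x": 0.011, "y": 0, "z": 0.0, "spin": 0},
])

```text
t: 21.38
eef_pos: [0.6063, 0.0386, 0.095]
eef_rot: [-0.068, 0.998, 0.0, 0.003]
force: [-0.3, 0.3, 11.6]
grip_width: 0.451
finger_force: 5.7
```

```bash
python3 m.py
```

```text
t 21.375 finger -0.0295 z 0.095 F 11.419066786766052
225 202.5 260.5 tube x [np.float64(-0.0205), np.float64(-0.0223)]
240 201.5 259.5 tube x [np.float64(-0.0212), np.float64(-0.0231)]
255 201.5 259.5 tube x [np.float64(-0.0213), np.float64(-0.0231)]
270 201.5 259.5 tube x [np.float64(-0.0213), np.float64(-0.0231)]
282 201.5 259.5 tube x [np.float64(-0.0212), np.float64(-0.0231)]
```

Request:
step_arm([
  {"x": -0.002, "y": 0, "z": 0.0, "spin": 0},
  {"x": -0.004, "y": 0, "z": 0.0, "spin": 0},
  {"x": -0.006, "y": 0, "z": -0.0001, "spin": 0},
  {"x": -0.008, "y": 0, "z": -0.0001, "spin": 0},
  {"x": -0.01, "y": 0, "z": -0.0001, "spin": 0},
  {"x": -0.012, "y": 0, "z": -0.0001, "spin": 0},
  {"x": -0.014, "y": 0, "z": -0.0001, "spin": 0},
  {"x": -0.016, "y": 0, "z": -0.0002, "spin": 0},
  {"x": -0.018, "y": 0, "z": -0.0002, "spin": 0},
  {"x": -0.02, "y": 0, "z": -0.0002, "spin": 0},
  {"x": -0.022, "y": 0, "z": -0.0002, "spin": 0},
  {"x": -0.024, "y": 0, "z": -0.0002, "spin": 0},
])

```text
t: 22.92
eef_pos: [0.63, 0.0422, 0.0955]
eef_rot: [-0.068, 0.998, 0.0, 0.003]
force: [-0.7, 1.7, 12.4]
grip_width: 0.45
finger_force: 6.2
```

Request:
step_arm([
  {"x": 0, "y": 0, "z": -0.003, "spin": 0},
  {"x": 0, "y": 0, "z": -0.006, "spin": 0},
  {"x": 0, "y": 0, "z": -0.012, "spin": 0},
  {"x": 0.006, "y": 0, "z": -0.02, "spin": 0},
  {"x": 0.03, "y": 0, "z": -0.05, "spin": 0},
  {"x": 0.06, "y": 0, "z": -0.09, "spin": 0},
  {"x": 0.06, "y": 0, "z": -0.12, "spin": 0},
  {"x": 0.06, "y": 0, "z": -0.12, "spin": 0},
  {"x": 0.06, "y": 0, "z": -0.12, "spin": 0},
])

```text
t: 24.05
eef_pos: [0.5674, 0.0334, 0.2114]
eef_rot: [-0.069, 0.998, 0.0, -0.001]
force: [-0.3, -0.0, 0.1]
grip_width: 0.451
finger_force: 0.0
```

```bash
python3 - <<'E'
from h import *
c=cam('wrist'); cv2.imwrite('pics/w4.png',c['img'][:,:,::-1]); t=cam('top'); print(sense()['eef_pos'])
E
```

```text
[0.56722007 0.03340551 0.2106231 ]
```

View pics/w4.png

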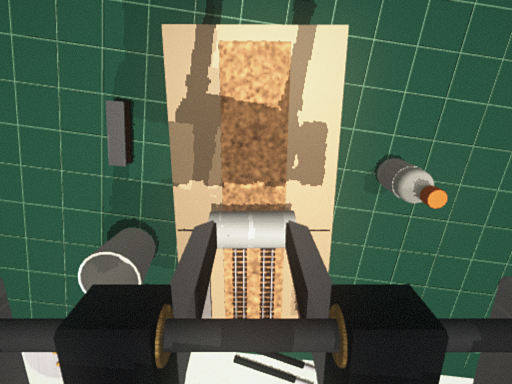

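The tube now lies across rows ~211–247 at cols 211–295, and the line is visible at row ~230 on both sides. I'll measure the remaining distance.

```bash
python3 - <<'E'
from h import *
c=load('wrist'); g=cv2.cvtColor(c['img'],cv2.COLOR_RGB2GRAY).astype(float); S=cv2.cvtColor(c['img'],cv2.COLOR_RGB2HSV)[...,1].astype(int)
n=np.array([np.cos(.137),np.sin(.137)])
P=[]
for u in list(range(181,190))+list(range(318,328)):
    s=g[224:238,u]; i=np.argmin(s); P.append((u,224+i,s.min()))
print(P)
P=[p for p in P if 228<=p[1]<=232]; Q=np.array([ray(c,u,v,.05) for u,v,_ in P]); f=np.polyfit(Q[:,1],Q[:,0],1); print('line yaw',-f[0],'x',np.polyval(f,.0465))
T=[]
for u in range(218,290,6):
    r=195+np.where(S[195:262,u]<50)[0]; k=max(np.split(r,np.where(np.diff(r)>2)[0]+1),key=len); T.append((u,k[0]-.5,k[-1]+.5))
print(T)
X=np.array([gap(c,a,b,230,u=u,z=.073)[0] for u,a,b in T]); h=np.polyfit(X[:,1],X[:,0],1); print('tube yaw',-h[0],'x',np.polyval(h,.0465),'rel',np.polyval(h,.0465)-np.polyval(f,.0465))
m=[ray(c,u,229,.08)[:2] for u in(210.5,295.5)]; print('mid',(m[0]+m[1])/2, np.linalg.norm(m[0]-m[1]))
E
```

```text
[(181, np.int64(230), np.float64(81.0)), (182, np.int64(230), np.float64(98.0)), (183, np.int64(229), np.float64(77.0)), (184, np.int64(229), np.float64(61.0)), (185, np.int64(230), np.float64(64.0)), (186, np.int64(230), np.float64(68.0)), (187, np.int64(230), np.float64(60.0)), (188, np.int64(230), np.float64(71.0)), (189, np.int64(230), np.float64(60.0)), (318, np.int64(230), np.float64(94.0)), (319, np.int64(230), np.float64(94.0)), (320, np.int64(230), np.float64(79.0)), (321, np.int64(230), np.float64(73.0)), (322, np.int64(230), np.float64(71.0)), (323, np.int64(230), np.float64(75.0)), (324, np.int64(230), np.float64(75.0)), (325, np.int64(230), np.float64(68.0)), (326, np.int64(230), np.float64(74.0)), (327, np.int64(230), np.float64(88.0))]
line yaw 0.1367280119759789 x 0.6354291474653792
[(218, np.float64(211.5), np.float64(247.5)), (224, np.float64(211.5), np.float64(247.5)), (230, np.float64(211.5), np.float64(247.5)), (236, np.float64(210.5), np.float64(249.5)), (242, np.float64(211.5), np.float64(248.5)), (248, np.float64(210.5), np.float64(247.5)), (254, np.float64(211.5), np.float64(247.5)), (260, np.float64(210.5), np.float64(247.5)), (266, np.float64(210.5), np.float64(247.5)), (272, np.float64(210.5), np.float64(260.5)), (278, np.float64(210.5), np.float64(247.5)), (284, np.float64(210.5), np.float64(247.5))]
tube yaw 0.1217400336889367 x 0.6247947058394158 rel -0.010634441625963387
mid [0.62110964 0.04327014] 0.08987875922420827
```

```bash
python3 - <<'E'
from h import *
n=np.array([np.cos(.137),np.sin(.137)])
c=load('wrist'); print([((gap(c,a,247.5,230,u=u,z=.073)[0][:2]-[.6354,.0465])@n).round(4) for u,a in((218,211.5),(250,211),(284,210.5))])
c=load('top'); im=cv2.resize(c['img'][115:175,235:310],None,fx=8,fy=8,interpolation=cv2.INTER_CUBIC); cv2.imwrite('pics/t2.png',im[:,:,::-1])
E
```

```text
[np.float64(-0.011), np.float64(-0.0113), np.float64(-0.0116)]
```

View pics/t2.png

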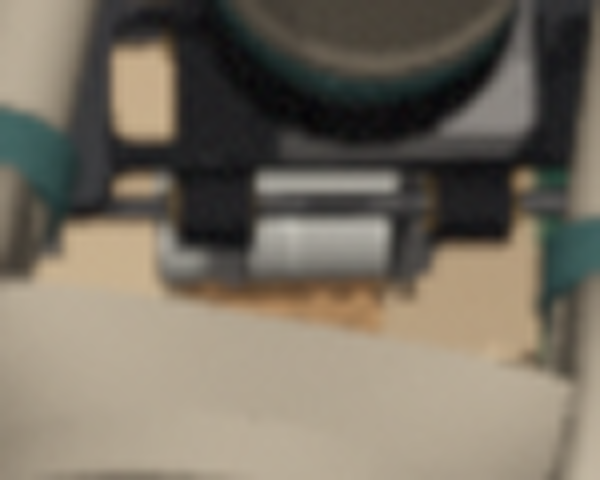

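The top view is blocked by the arm, so I'll rely on the wrist view: 11.3 mm left, so a 22 mm finger stroke.

Request:
step_arm([
  {"x": -0.02, "y": 0, "z": 0.03, "spin": 0},
  {"x": -0.045, "y": 0, "z": 0.06, "spin": 0},
  {"x": -0.049, "y": 0, "z": 0.09, "spin": 0},
  {"x": -0.049, "y": 0, "z": 0.106, "spin": 0},
  {"x": -0.049, "y": 0, "z": 0.112, "spin": 0},
  {"x": -0.049, "y": 0, "z": 0.115, "spin": 0},
  {"x": -0.049, "y": 0, "z": 0.117, "spin": 0},
  {"x": -0.049, "y": 0, "z": 0.1185, "spin": 0},
  {"x": -0.049, "y": 0, "z": 0.1195, "spin": 0},
  {"x": -0.049, "y": 0, "z": 0.1195, "spin": 0},
  {"x": -0.049, "y": 0, "z": 0.1195, "spin": 0},
])

```text
t: 25.52
eef_pos: [0.6187, 0.0402, 0.0957]
eef_rot: [-0.069, 0.998, -0.0, 0.003]
force: [-0.0, 0.9, 7.9]
grip_width: 0.448
finger_force: 3.7
```

Request:
step_arm([
  {"x": 0, "y": 0, "z": 0.0003, "spin": 0},
  {"x": 0, "y": 0, "z": 0.0006, "spin": 0},
  {"x": 0, "y": 0, "z": 0.0006, "spin": 0},
  {"x": -0.002, "y": 0, "z": 0.0006, "spin": 0},
  {"x": -0.004, "y": 0, "z": 0.0006, "spin": 0},
  {"x": -0.006, "y": 0, "z": 0.0006, "spin": 0},
  {"x": -0.008, "y": 0, "z": 0.0005, "spin": 0},
  {"x": -0.01, "y": 0, "z": 0.0005, "spin": 0},
  {"x": -0.012, "y": 0, "z": 0.0005, "spin": 0},
  {"x": -0.014, "y": 0, "z": 0.0005, "spin": 0},
  {"x": -0.016, "y": 0, "z": 0.0005, "spin": 0},
  {"x": -0.018, "y": 0, "z": 0.0004, "spin": 0},
  {"x": -0.02, "y": 0, "z": 0.0004, "spin": 0},
  {"x": -0.0215, "y": 0, "z": 0.0004, "spin": 0},
  {"x": -0.022, "y": 0, "z": 0.0004, "spin": 0},
  {"x": -0.022, "y": 0, "z": 0.0004, "spin": 0},
])

```text
t: 27.52
eef_pos: [0.6407, 0.0435, 0.0959]
eef_rot: [-0.068, 0.998, 0.0, 0.003]
force: [0.8, 1.1, 9.5]
grip_width: 0.45
finger_force: 4.7
```

Request:
step_arm([
  {"x": 0, "y": 0, "z": -0.002, "spin": 0},
  {"x": 0, "y": 0, "z": -0.004, "spin": 0},
  {"x": 0, "y": 0, "z": -0.01, "spin": 0},
  {"x": 0.0, "y": 0, "z": -0.03, "spin": 0},
  {"x": 0.03, "y": 0, "z": -0.07, "spin": 0},
  {"x": 0.06, "y": 0, "z": -0.12, "spin": 0},
  {"x": 0.09, "y": 0, "z": -0.15, "spin": 0},
  {"x": 0.09, "y": 0, "z": -0.15, "spin": 0},
  {"x": 0.09, "y": 0, "z": -0.15, "spin": 0},
])

```text
t: 28.65
eef_pos: [0.5494, 0.0308, 0.2417]
eef_rot: [-0.069, 0.998, 0.0, -0.0]
force: [0.0, 0.8, 0.5]
grip_width: 0.45
finger_force: 0.0
```

```bash
python3 - <<'E'
from h import *
c=cam('wrist'); cv2.imwrite('pics/w5.png',c['img'][:,:,::-1]); print(sense()['eef_pos'],sense()['force'])
E
```

```text
[0.54935426 0.0308131  0.241027  ] [ 0.33393683  0.32267429 -0.50004106]
```

View pics/w5.png

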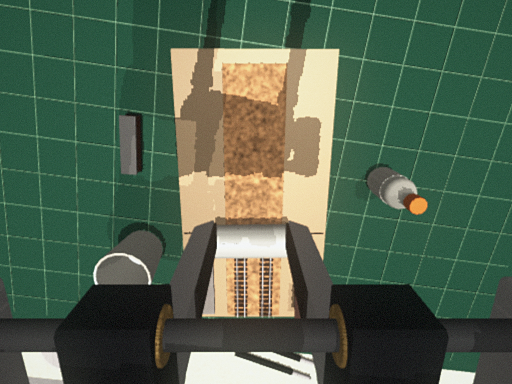

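The tube is now at rows ~224–257, with the line at row ~234. I'll measure the residual.

```bash
python3 - <<'E'
from h import *
c=load('wrist'); g=cv2.cvtColor(c['img'],cv2.COLOR_RGB2GRAY).astype(float); H=cv2.cvtColor(c['img'],cv2.COLOR_RGB2HSV); S=H[...,1].astype(int)
P=[]
for u in list(range(187,194))+list(range(314,322)):
    s=g[229:240,u]; P.append((u,229+int(np.argmin(s))))
print(P)
Q=np.array([ray(c,u,v,.05) for u,v in P if 232<=v<=235]); f=np.polyfit(Q[:,1],Q[:,0],1); print('line yaw',-f[0],'x',np.polyval(f,.0465))
for u in range(222,284,6):
    r=205+np.where(S[205:272,u]<50)[0]; k=max(np.split(r,np.where(np.diff(r)>2)[0]+1),key=len)
    print(u,k[0]-.5,k[-1]+.5,((gap(c,k[0]-.5,k[-1]+.5,230,u=u,z=.073)[0][:2]-[np.polyval(f,.0465),.0465])@[.9906,.1366]).round(4))
print(S[220:262,250])
E
```

```text
[(187, 233), (188, 233), (189, 232), (190, 239), (191, 233), (192, 238), (193, 237), (314, 233), (315, 233), (316, 233), (317, 233), (318, 233), (319, 233), (320, 233), (321, 233)]
line yaw 0.13637896594146917 x 0.6354376051598007
222 225.5 257.5 0.0004
228 225.5 257.5 0.0004
234 224.5 257.5 -0.0003
240 224.5 258.5 0.0004
246 225.5 257.5 0.0004
252 224.5 257.5 -0.0003
258 224.5 257.5 -0.0003
264 224.5 256.5 -0.0009
270 224.5 271.5 0.0088
276 224.5 257.5 -0.0003
282 224.5 257.5 -0.0002
[126 122 113 118  68  36  32  33  35  29  23  27  21  24  21  21  22  18
  19  17  13  11   8   1   2   2   2   2   4   7   7   7   9  10   9   8
  16  35  95 115 123 119]
```

The axis is on the line to within about 1 mm, square, and the fingers are clear. I'll hand it in.

```bash
python3 -c "
from h import *
print(ticket.sign_off())"
```

```text
the job is handed in; nothing more can be done
None
```

The job is handed in: I rolled the tube along the strip in eight strokes, reading about 10–12 N of push, and left it at rest and let go. By the last wrist image it is within about 1 mm of the pencil line and square to about 1 degree.

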